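Count to the third gap of the divider rack and push the staple box in

ROBOT

A 6-joint arm with a two-finger parallel gripper is mounted at the origin on the work surface; the furniture and walls round the work are solid. World frame = base frame: x ahead of the robot, y to its left, z up, the work surface at z = 0. Lengths are in m, angles in rad, forces in N, time in s.
With the tool pointing down it reaches from about 0.25 to 0.775 m from the base axis. Payload 8.9 kg.
Tool frame: the origin (TCP) lies on the centre line of the jaws, within the pads' length; the fingertips stand 11 mm ahead of it and the grasp point (between the pads) lies 8 mm behind it; z points along the fingers, y is the line along which they close (so a half turn about z gives the same grasp; the last joint's range is limited). The gripper opens to 85 mm and grips with 20 to 120 N. Pads are 22 mm wide; open, the fingers measure 114 mm over their backs; the gripper's body (76 mm by 85 mm) begins 54 mm behind the grasp point. The pads swing forward as they close: fully open they stand 13 mm farther back than shut.
Start: joints at [0.998, 0.291, -0.153, 1.127, 0, 1.431], TCP at [0.221, 0.476, 0.212] pointing down, gripper open.
Joint ranges: [-2.52, 2.52], [-0.91, 1.74], [-1.3, 1.37], [-1.96, 2.02], [-1.52, 1.47], [-3.14, 3.14]. Speed limits (rad/s): [2.22, 2.22, 2.79, 3.14, 3.14, 3.14].

INTERFACE

Orientations are given as a unit quaternion [x, y, z, w].
In Python, from station import arm, kinematics, camera, camera_model, order, spot_in, silhouettes gives the robot as it stands. The module is installed in compiled form; this text tells all that it offers. Calls block until the motion is done:
- arm.move_pose(position, orientation): joint-space move of the TCP to a pose.
- arm.move_straight(position, orientation=None, vel=0.15): straight line of the TCP; orientation=None keeps the orientation; vel is the mean speed in m/s.
- arm.move_j(angles): joint-space move.
- arm.command_gripper(opening, strength=None): finger opening in m; strength is the grip in N (None keeps the last); returns when the fingers have stopped.
- arm.sleep(seconds).
- kinematics.solve_ik(position, orientation): joint angles nearest the present ones, or None.
- arm.state(): the state.
- camera(name): name is "side" or "top" or "wrist"; returns the picture (384x512x3 uint8, blue, green, red); there is no depth.
- camera_model(name): a dict with "vfov" (degrees; the focal length in pixels is half the picture's height over the tangent of half this angle, whatever the lens; pixels are square), "cx", "cy" (the principal point, pixels), "eye" and "rotation" of the camera in the world. Camera axes: x right, y down, z forward; pixel columns grow to the right and rows downward; lengths in m; the calibration is good to about 2 mm. The wrist camera is an equidistant fisheye: a pixel r from the principal point sees the ray r / f radians off the axis. A picture is of the moment at which its call begins: read the wrist's pose just before it. camera_model takes no time and is no camera call; for the wrist camera it gives the pose at the moment of the call.
A pose or a line that the arm cannot do raises arm.IKError and nothing moves.
- order.finish_job(): hands the job in; it is judged then, once.
Trained networks look in the newest picture that a camera, given by its name, has taken for a name from the list of things; names that differ only in an ending like _2 or _b are one class to them, and where a whole thing is asked for, a point or a joint stands for the part that bears it (a point fixed in the world has none). Each returns a list of dicts, best first, with "score" (0 to 1); they miss things now and then, are a little off and sometimes report something else, mostly with a low value. They report only what shows in the picture. A call takes as long as a camera call. They do not tell look-alikes from the thing itself.
- spot_in(camera, name): "uv" ([column, row] in pixels, amid what is visible of it).
- silhouettes(camera, name): "region" (384x512 bool, what is visible of it) and "uv" ([column, row] in pixels, amid what is visible of it).
The state is a dict: "t": time; "joints": joint angles; "joint_vel": joint speeds; "tau": joint torques, N m; "position": TCP position; "orientation": TCP orientation; "ft_force": force on the tool from outside, world axes, zero at the start; "torque": the same for the moment, N m; "width": finger opening in m; "grip_force": force on a finger pad.
Only numpy, scipy, OpenCV 4.12 (cv2) and the standard library are available. Lean on these libraries where they do the work, as an engineer would, in place of code of your own. Each camera call takes 0.05 s, during which the arm holds its last target. There are 200 camera calls.

TASK

Run a fingertip lightly along the top of the divider rack's front rail, starting over the gap next to the tall end plate, and count the gaps: touch the rail over the first, the second and the third gap in turn and go no further. Then push the box of staples along the desk, lengthways, into that third gap until it is fully home against the rack's back wall, without ever lifting it off the desk. Leave the other things where they are.

Things in the scene. Friction and masses are not known exactly. Their poses are not given: they have to be found in the camera images.
- rack: Fixed grey divider rack, 386 mm wide: a back wall 42 mm high and seven upright plates forming six gaps in a row, open to the front, top and bottom (things in gaps stand on the desk). Origin: on the desk, mid-width; x points front to back (into the gaps, away from the robot), y left along the row, z up. Plate fronts at x = -30 mm, inner face of the back wall at x = +22 mm: gaps 52 mm deep.
- rail_mid (a point): Middle of the top face of the untouched front rail, 48 mm above the desk (rack x -23 mm). The rail is a flat metal bar 10 mm wide (rack x -28 to -18 mm), 5 mm thick, 390 mm long, along rack y over the fronts of all six gaps.
- index_rail (a joint): How far that rail is pressed down (m): 0 untouched, 0.006 at its stop. It is sprung and moves level as a whole: it yields at about 0.7 N, reaches the stop at about 2.5 N, and rises again by itself. Pressed or not, things up to 36 mm high pass under it.
- tall_end: End plate standing up to 86 mm (above 36 mm only its rear part, rack x -10 to +24 mm), 6 mm thick, 174 mm from the rack's middle, at the left end in some starts, at the right end in others. Gaps are counted from it: the first lies between it and the nearest divider. Origin: middle of its thickness, at desk level, at the rack's x; axes as the rack's.
- low_end: Upright plate of the rack, set across it from rack x -30 to +22 mm, 36 mm high, 6 mm thick: the end plate at the other end from the tall one. Origin: middle of its thickness, at desk level, at the rack's own x; axes as the rack's.
- staple_box: Closed card box of staples, 40 x 62 x 20 mm, 0.05 to 0.1 kg, loose, flat on the desk in front of the rack, roughly end-on to it. Origin: centre of its underside; its y axis is the 62 mm length, z up. Fully home in a gap, its leading end meets the back wall (centre at rack x = -9 mm) and its rear end still stands out 10 mm in front of the plates.
- eraser: Eraser, 21 x 52 x 13 mm, loose, lying in a gap of the rack. Bystander. Origin: centre of its underside.
- gauge_block: Steel block, 22 x 56 x 13 mm, loose, lying in a gap of the rack. Bystander. Origin: centre of its underside.
- vial_1: Small vial with a cap, 26 mm across, 52 mm high, loose, standing in front of the rack's left end. Bystander. Origin: centre of its underside.
- usb_stick: USB stick, 18 x 52 x 9 mm, loose, lying in front of the rack's right end. Bystander. Origin: near the centre of its underside.
- wood_stamp: Wooden hand stamp, 38 mm across, 76 mm high, loose, standing on the desk to the left of the rack. Bystander. Origin: centre of its underside.
- divider_1: Upright plate of the rack, set across it from rack x -30 to +22 mm, 35 mm high, 4 mm thick (6 mm at its rounded front edge): divider number 1 of five, numbered from the left end; the dividers are clipped at uneven spacing, so the gaps are about 44 to 62 mm wide. Origin: middle of its thickness, at desk level, at the rack's own x; axes as the rack's.
- divider_2: Upright plate of the rack, set across it from rack x -30 to +22 mm, 35 mm high, 4 mm thick (6 mm at its rounded front edge): divider number 2 of five, numbered from the left end; the dividers are clipped at uneven spacing, so the gaps are about 44 to 62 mm wide. Origin: middle of its thickness, at desk level, at the rack's own x; axes as the rack's.
- divider_3: Upright plate of the rack, set across it from rack x -30 to +22 mm, 35 mm high, 4 mm thick (6 mm at its rounded front edge): divider number 3 of five, numbered from the left end; the dividers are clipped at uneven spacing, so the gaps are about 44 to 62 mm wide. Origin: middle of its thickness, at desk level, at the rack's own x; axes as the rack's.
- divider_4: Upright plate of the rack, set across it from rack x -30 to +22 mm, 35 mm high, 4 mm thick (6 mm at its rounded front edge): divider number 4 of five, numbered from the left end; the dividers are clipped at uneven spacing, so the gaps are about 44 to 62 mm wide. Origin: middle of its thickness, at desk level, at the rack's own x; axes as the rack's.
- divider_5: Upright plate of the rack, set across it from rack x -30 to +22 mm, 35 mm high, 4 mm thick (6 mm at its rounded front edge): divider number 5 of five, numbered from the left end; the dividers are clipped at uneven spacing, so the gaps are about 44 to 62 mm wide. Origin: middle of its thickness, at desk level, at the rack's own x; axes as the rack's.
There are look-alikes about, which are no part of the job. There is more than one size of the staple_box; the one meant has the size given above.

How it is judged:
By the outcome, as a careful person would: the job done as asked, in the order asked, and still so for the second after the job is handed in, with the robot touching nothing.
It also fails if it takes over 72 s, if anything falls off the work surface, if the arm or the gripper's body presses on something with over 40 N, if the wrist force passes 120 N, or if a joint passes its speed limit or range.

## Working session

There is one attempt and no reset: what is moved stays moved. The work goes in short steps, each a Python script; the robot and the scene stay as the last script left them, time stands still between calls to the robot, and variables do not carry over. Pictures are saved under pics/ and viewed, at most 13 in all, crops included, and the job is handed in when it is done.

```bash
mkdir -p pics; cat > h.py <<'E'
import numpy as np, cv2
from station import arm, kinematics, camera, camera_model, order, spot_in, silhouettes
def ray(m,uv,fish=False):
    f=192/np.tan(np.radians(m["vfov"])/2)
    d=np.array([uv[0]-m["cx"],uv[1]-m["cy"]],float)
    if fish:
        r=np.hypot(*d);a=r/f
        v=np.array([*(d/max(r,1e-9)*np.sin(a)),np.cos(a)])
    else: v=np.array([*(d/f),1.])
    return np.array(m["rotation"])@v
def at_z(m,uv,z,fish=False):
    v=ray(m,uv,fish);e=np.array(m["eye"]);return e+v*(z-e[2])/v[2]
def proj(m,p):
    f=192/np.tan(np.radians(m["vfov"])/2)
    c=np.array(m["rotation"]).T@(np.array(p)-m["eye"]);return c[:2]/c[2]*f+[m["cx"],m["cy"]]
E
python3 - <<'E'
from h import *
ims=[camera(n) for n in("top","side")]
for n,i in zip(("top","side"),ims): cv2.imwrite(f"pics/{n}0.png",i)
cv2.imwrite("pics/a.png",cv2.resize(ims[0],(800,600),interpolation=cv2.INTER_CUBIC))
m=camera_model("top");print(m);print(camera_model("side"))
hz=dict(rack=.03,tall_end=.086,low_end=.036,staple_box=.02,eraser=.013,gauge_block=.013,vial_1=.052,usb_stick=.009,wood_stamp=.076,divider_1=.035,rail_mid=.048)
for n,z in hz.items():
    print(n,[(np.round(s["uv"]).tolist(),round(s["score"],2),at_z(m,s["uv"],z)[:2].round(3).tolist()) for s in spot_in("top",n)])
print(arm.state())
E
```

```text
{'vfov': 54.767682601845806, 'cx': 255.39466532670446, 'cy': 194.12827379294228, 'eye': array([0.35350177, 0.02114026, 1.10663732]), 'rotation': array([ 0.71161507, -0.69624136,  0.07485803, -0.05699341])}
{'vfov': 54.37145893927194, 'cx': 258.1089188627418, 'cy': 191.48801736951552, 'eye': array([ 0.28189309, -0.7349636 ,  0.52244949]), 'rotation': array([ 0.85872097, -0.14210052,  0.08350355, -0.48521428])}Traceback (most recent call last):
  File "<stdin>", line 8, in <module>
  File "h.py", line 12, in at_z
    v=ray(m,uv,fish);e=np.array(m["eye"]);return e+v*(z-e[2])/v[2]
  File "h.py", line 10, in ray
    return np.array(m["rotation"])@v
           ~~~~~~~~~~~~~~~~~~~~~~~^~
ValueError: matmul: Input operand 1 has a mismatch in its core dimension 0, with gufunc signature (n?,k),(k,m?)->(n?,m?) (size 3 is different from 4)
```

View pics/a.png

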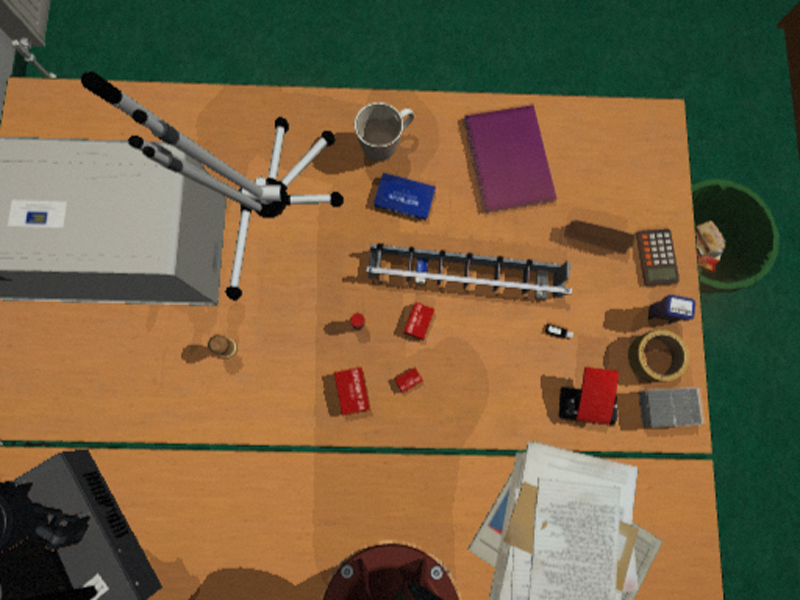

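View pics/side0.png

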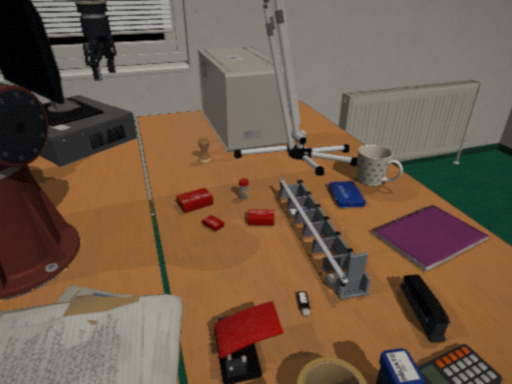

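The top view shows the robot at the bottom, with the rack from (370,260) to (570,285) in the 800 px picture. The tall end is on the right, nearest the side camera. There are three red boxes, at (418,321), (352,390) and (408,380), so I'll measure each one's size.

```bash
python3 - <<'E'
s=open('h.py').read()
s=s.replace('import numpy as np, cv2','import numpy as np, cv2\nfrom scipy.spatial.transform import Rotation as R')
s=s.replace('np.array(m["rotation"])','R.from_quat(m["rotation"]).as_matrix()')
open('h.py','w').write(s)
E
python3 - <<'E'
from h import *
im=camera("top");camera("side")
m=camera_model("top");ms=camera_model("side")
hz=dict(rack=.03,tall_end=.086,low_end=.036,eraser=.013,gauge_block=.013,vial_1=.052,usb_stick=.009,wood_stamp=.076,divider_1=.035,rail_mid=.048)
for n,z in hz.items():
    print(n,[(np.round(s["uv"]).tolist(),round(s["score"],2),at_z(m,s["uv"],z)[:2].round(3).tolist()) for s in spot_in("top",n)])
for n in("tall_end","low_end"): print("side",n,[(np.round(s["uv"]).tolist(),round(s["score"],2),at_z(ms,s["uv"],hz[n])[:2].round(3).tolist()) for s in spot_in("side",n)])
for s in silhouettes("top","staple_box"):
    p=np.argwhere(s["region"])[:,::-1]
    w=np.array([at_z(m,q,.02)[:2] for q in p],np.float32)
    print("box",np.round(s["uv"]),s["score"],len(p),cv2.minAreaRect(w))
c=im[140:230,220:380];cv2.imwrite("pics/b.png",cv2.resize(c,(800,450),interpolation=cv2.INTER_CUBIC))
st=arm.state();print(st["position"],st["orientation"],st["width"],st["t"],st["ft_force"]); print(camera_model("wrist"))
E
```

```text
rack [([293.0, 168.0], 0.56, [0.641, -0.115]), ([267.0, 169.0], 0.18, [0.635, -0.037])]
tall_end [([358.0, 180.0], 0.41, [0.596, -0.294]), ([338.0, 174.0], 0.28, [0.612, -0.239])]
low_end [([239.0, 162.0], 0.44, [0.654, 0.047]), ([267.0, 205.0], 0.35, [0.523, -0.038])]
eraser []
gauge_block [([346.0, 178.0], 0.43, [0.617, -0.28])]
vial_1 [([228.0, 206.0], 0.5, [0.516, 0.075])]
usb_stick [([354.0, 211.0], 0.43, [0.517, -0.301])]
wood_stamp [([142.0, 223.0], 0.63, [0.46, 0.308])]
divider_1 [([289.0, 168.0], 0.64, [0.638, -0.103]), ([320.0, 171.0], 0.47, [0.631, -0.196])]
rail_mid [([296.0, 167.0], 0.56, [0.639, -0.121])]
side tall_end [([359.0, 272.0], 0.76, [0.596, -0.349])]
side low_end [([293.0, 187.0], 0.56, [0.639, 0.022]), ([245.0, 187.0], 0.31, [0.522, 0.06])]
box [224. 250.] 0.74 496 ((0.39261960983276367, 0.08051015436649323), (0.08020926266908646, 0.052198875695466995), 12.901810646057129)
box [265. 207.] 0.54 295 ((0.5278677940368652, -0.041302431374788284), (0.04255175590515137, 0.06604554504156113), 69.32955932617188)
box [263. 240.] 0.44 157 ((0.41728588938713074, -0.02381780929863453), (0.030415937304496765, 0.04625267535448074), 32.84261703491211)
[0.22065383 0.4763689  0.21219946] [ 2.15202630e-01  9.76569418e-01 -3.61923216e-06 -6.49380651e-06] 0.08551290364889562 0.9 [-0.11136719 -0.05409026  0.70245629]
{'vfov': 65.70646984690485, 'cx': 253.80710885969657, 'cy': 188.8016327573315, 'eye': array([0.16113044, 0.50447681, 0.37404726]), 'rotation': array([0.83554723, 0.53321574, 0.07103853, 0.11178248])}
```

View pics/b.png

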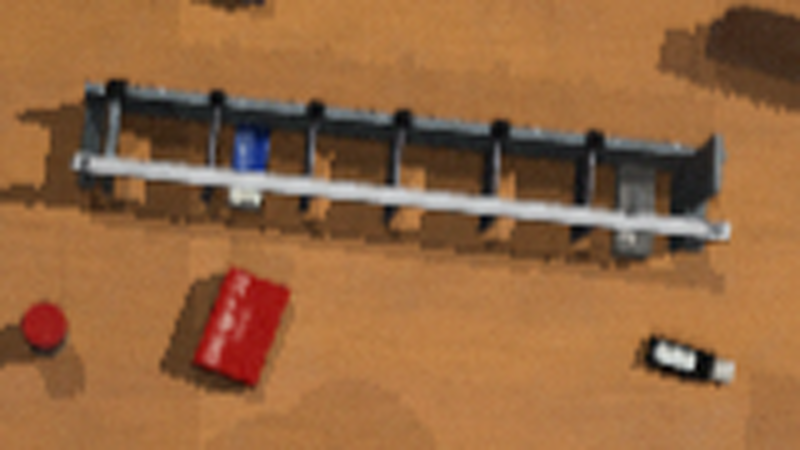

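Boxes by measured size: (224,250) is 80x52 mm, too big. (263,240) is 46x30 mm, too small. (265,207) is 66x42 mm and fits 62x40; the crop confirms it as the red box in front of the rack. The tall end is at the right (crop 715,160). Counting from it, the gaps run 690–585, 585–492 and 492–395 px in the crop. The third is empty, between divider_3 and divider_4. Next is a closer look from the wrist.

```bash
python3 - <<'E'
from h import *
m=camera_model("top")
C=lambda u,v:(220+u/5,140+v/5)
a=at_z(m,C(80,161),.048);b=at_z(m,C(725,232),.048)
d=a-b;print("rail ends",a,b,np.linalg.norm(d))
yaw=np.arctan2(-d[0],d[1]);mid=(a+b)/2
ex=np.array([np.cos(yaw),np.sin(yaw)]);ey=np.array([-ex[1],ex[0]])
o=mid[:2]+.023*ex;print("rack yaw",np.degrees(yaw),"o",o)
for u,v in((113,150),(213,160),(310,175),(395,185),(492,190),(585,200)):
    p=at_z(m,C(u,v),.035)[:2]-o;print((p@ex).round(4),(p@ey).round(4))
arm.command_gripper(0.0)
q=R.from_euler('z',yaw+np.pi)*R.from_euler('x',np.pi)
p=o-.12*ex-.03*ey
print(p)
arm.move_pose([*p,.2],q.as_quat())
mw=camera_model("wrist");im=camera("wrist");np.save("mw.npy",mw,allow_pickle=True)
cv2.imwrite("pics/w0.png",im);cv2.imwrite("pics/w.png",cv2.resize(im,(800,600),interpolation=cv2.INTER_CUBIC))
print(arm.state()["position"],arm.state()["t"],arm.state()["joints"],mw)
print(R.from_quat(mw["rotation"]).as_matrix()[:,2])
for n in("staple_box","divider_1","tall_end","low_end","rack"):
    for s in spot_in("wrist",n):
        w=at_z(mw,s["uv"],.03,True)[:2];print(n,np.round(s["uv"]),round(s["score"],2),w.round(3))
E
```

```text
rail ends [0.61796794 0.05443263 0.048     ] [ 0.58487671 -0.3259528   0.048     ] 0.3818220832589575
rack yaw -4.971868473602184 o [ 0.62433579 -0.13775341]
-0.0109 0.1729
-0.0103 0.113
-0.0129 0.0546
-0.0133 0.0036
-0.0098 -0.0543
-0.0097 -0.1102
[ 0.5021873  -0.15724054]
[ 0.50235677 -0.15654863  0.20001892] 4.175 [-4.41172105e-01  3.00123688e-01 -1.72965159e-01  1.09775318e+00
  1.36349166e-04 -3.55342676e-01] {'vfov': 65.70646984690485, 'cx': 253.80710885969657, 'cy': 188.8016327573315, 'eye': array([ 0.43691271, -0.15068376,  0.36186097]), 'rotation': array([0.73067749, 0.66976595, 0.08931269, 0.09770988])}
[ 0.26140304 -0.02315162 -0.96495205]
staple_box [344. 178.] 0.92 [ 0.523 -0.051]
staple_box [358.  89.] 0.77 [ 0.419 -0.029]
staple_box [427.  69.] 0.7 [0.393 0.068]
divider_1 [364. 255.] 0.84 [ 0.63  -0.022]
divider_1 [191. 248.] 0.54 [ 0.597 -0.244]
divider_1 [320. 242.] 0.48 [ 0.603 -0.082]
divider_1 [430. 168.] 0.24 [0.519 0.07 ]
tall_end [144. 263.] 0.88 [ 0.616 -0.313]
low_end [398. 260.] 0.79 [0.647 0.031]
rack [343. 250.] 0.89 [ 0.619 -0.052]
```

View pics/w.png

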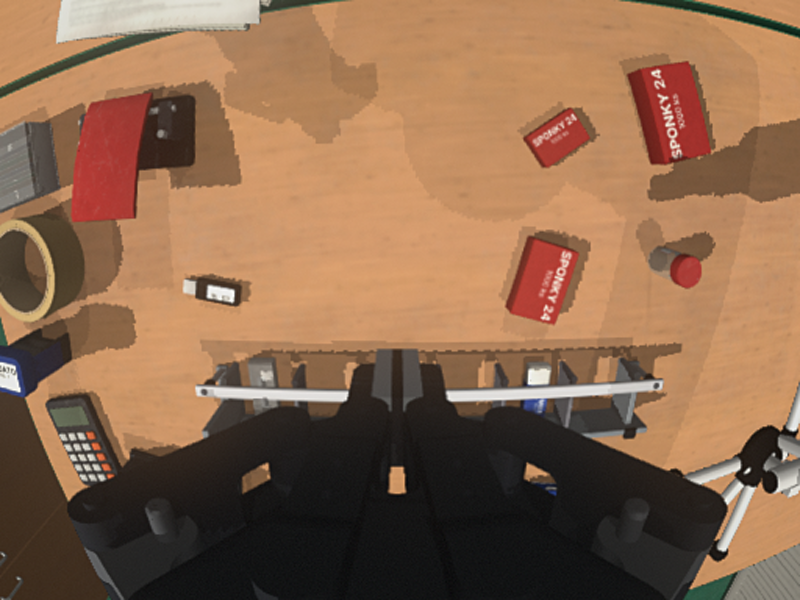

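The wrist view, where up is towards the robot, shows the rail ends at (196,391) and (662,386) of the 800 px picture, with the tall end at the left (robot's right). The gauge block is in gap 1, and the gripper hides gap 3. I'll refine the rack pose from the rail ends, then look again from over gap 1.

```bash
python3 - <<'E'
from h import *
mw=np.load("mw.npy",allow_pickle=True).item()
W=lambda u,v:(u/1.5625,v/1.5625)
a=at_z(mw,W(662,386),.048,True);b=at_z(mw,W(196,391),.048,True)
d=a-b;L=np.linalg.norm(d);yaw=np.arctan2(-d[0],d[1]);mid=(a+b)/2
ex=np.array([np.cos(yaw),np.sin(yaw)]);ey=np.array([-ex[1],ex[0]]);o=mid[:2]+.023*ex
print(a,b,L,np.degrees(yaw),o)
sb=silhouettes("wrist","staple_box")[0]
print(sb["uv"])
w=np.array([at_z(mw,q,.02,True)[:2] for q in np.argwhere(sb["region"])[:,::-1]],np.float32);print(cv2.minAreaRect(w),cv2.boxPoints(cv2.minAreaRect(w)))
# hover over gap1
g1=o-.023*ex-.141*ey
q=(R.from_euler('z',yaw+np.pi)*R.from_euler('x',np.pi)).as_quat()
arm.move_pose([*g1,.13],q)
mw=camera_model("wrist");im=camera("wrist");np.save("mw1.npy",mw,allow_pickle=True);cv2.imwrite("pics/w1.png",im)
c=im[160:290,200:460];cv2.imwrite("pics/w1c.png",cv2.resize(c,(800,400),interpolation=cv2.INTER_CUBIC))
print(arm.state()["position"],arm.state()["t"],arm.state()["ft_force"])
E
```

```text
[0.62154026 0.05996062 0.048     ] [ 0.58798704 -0.32673563  0.048     ] 0.38814921082737935 -4.959074476247832 [ 0.62767755 -0.13537572]
[344.6, 182.5]
((0.5282284617424011, -0.04508555680513382), (0.04624750092625618, 0.0626428946852684), 70.61466979980469) [[ 0.49100748 -0.05650216]
 [ 0.550099   -0.07729457]
 [ 0.5654495  -0.03366895]
 [ 0.5063579  -0.01287654]]
[ 0.59234279 -0.27320741  0.13046206] 5.2167 [-0.43724236 -0.20225831  0.22489639]
```

View pics/w1c.png

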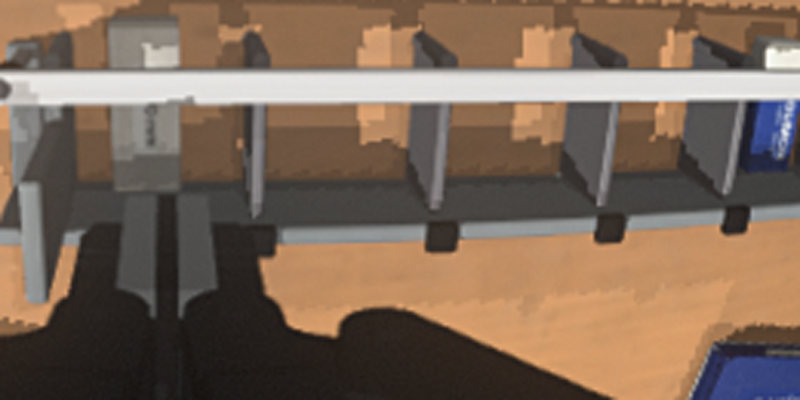

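The crop shows the tall plate at the left (35,240), then dividers at 257, 440, 610 and 735. Gap 3 is between 440 and 610, clear and empty, and the gauge block is in gap 1. Now I'll localise the dividers and run along the rail.

```bash
cat >> h.py <<'E'
o=np.array([0.62768,-0.13538]);yaw=np.radians(-4.959)
ex=np.array([np.cos(yaw),np.sin(yaw)]);ey=np.array([-ex[1],ex[0]])
def rk(x,y): return o+x*ex+y*ey
def Q(a): return (R.from_euler('z',a+np.pi)*R.from_euler('x',np.pi)).as_quat()
E
python3 - <<'E'
from h import *
mw=np.load("mw1.npy",allow_pickle=True).item()
C=lambda u,v:(200+u/3.077,160+v/3.077)
for n,pts in dict(d5=[(259,108),(258,208)],d4=[(443,108),(437,200)],d3=[(613,108),(604,198)],d2=[(739,108),(729,190)]).items():
    for u in pts:
        p=at_z(mw,C(*u),.035,True)[:2]-o;print(n,(p@ex).round(4),(p@ey).round(4))
for u in((300,69),(300,103),(700,69),(700,103)):
    p=at_z(mw,C(*u),.048,True)[:2]-o;print("rail",(p@ex).round(4),(p@ey).round(4))
q=Q(yaw)
f0=arm.state()["ft_force"].copy()
g=rk(-.023,-.139)
def rep(t): s=arm.state();print(t,(s["position"]-[0,0,.011]).round(4),(s["ft_force"]-f0).round(2),round(s["t"],2))
arm.move_straight([*g,.0615],q,vel=.1);arm.sleep(.2)
f0=arm.state()["ft_force"].copy();rep("above")
for z in(.0585,.057,.056):
    arm.move_straight([*g,z],q,vel=.03);arm.sleep(.15);rep(z)
E
```

```text
d5 -0.0135 -0.1132
d5 0.0182 -0.1125
d4 -0.0133 -0.0569
d4 0.0166 -0.0561
d3 -0.0129 0.0018
d3 0.018 0.0033
d2 -0.0124 0.0533
d2 0.0173 0.0552
rail -0.0285 -0.1034
rail -0.0188 -0.1031
rail -0.0291 0.0252
rail -0.0181 0.0271
above [ 0.5932 -0.2721  0.0513] [0. 0. 0.] 6.25
0.0585 [ 0.5928 -0.2719  0.0475] [-1.12  0.5  -1.21] 6.65
0.057 [ 0.5927 -0.2719  0.046 ] [-0.42  0.7  -0.34] 7.05
0.056 [ 0.5928 -0.2719  0.045 ] [-1.01  1.08 -0.89] 7.45
```

```bash
cat >> h.py <<'E'
def ft(n=12):
    a=[]
    for _ in range(n): a.append(arm.state()["ft_force"]);arm.sleep(.02)
    return np.mean(a,0),np.std(a,0)
E
python3 - <<'E'
from h import *
q=Q(yaw);g=rk(-.023,-.139)
for z in(.0645,.056,.0545):
    arm.move_straight([*g,z],q,vel=.05);arm.sleep(.15);f,s=ft();print(z,arm.state()["position"].round(4),f.round(2),s.round(2),arm.state()["width"])
print(arm.state()["t"])
im=camera("wrist");cv2.imwrite("pics/w2.png",cv2.resize(im[150:290,170:400],None,fx=3,fy=3,interpolation=cv2.INTER_CUBIC))
E
```

```text
0.0645 [ 0.5927 -0.2718  0.0644] [-0.33 -0.01 -0.1 ] [0.41 0.55 0.59] 0.0002473515270575886
0.056 [ 0.5928 -0.2719  0.0561] [-0.23  0.   -0.07] [0.33 0.44 0.48] -0.00028952653385207585
0.0545 [ 0.5928 -0.2719  0.0545] [-0.15 -0.11 -0.06] [0.4  0.47 0.66] 4.552411964005691e-06
9.3833
```

View pics/w2.png

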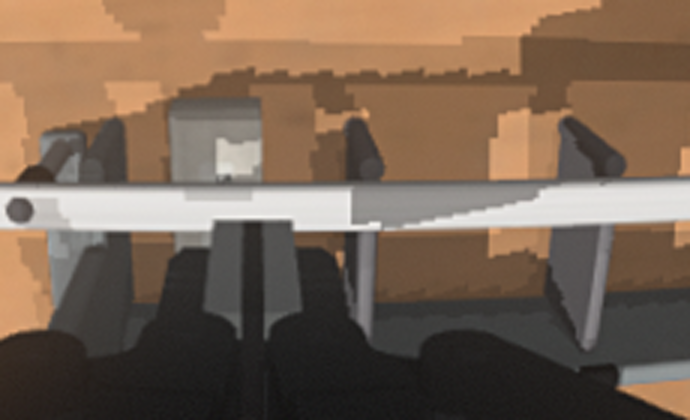

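```bash
python3 - <<'E'
from h import *
m=camera_model("wrist");s=arm.state();T=R.from_quat(s["orientation"]).as_matrix();p=s["position"]
def pf(P):
    f=192/np.tan(np.radians(m["vfov"])/2);c=R.from_quat(m["rotation"]).as_matrix().T@(P-m["eye"])
    a=np.arctan2(np.hypot(c[0],c[1]),c[2]);return c[:2]/np.hypot(c[0],c[1])*a*f+[m["cx"],m["cy"]]
for x in(-.011,0,.003,.011):
    for z in(-.01,0,.005,.011): print(x,z,pf(p+T@[x,0,z]).round(1))
for z in (.042,.045,.048):
  print([pf(np.array([*rk(x,-.139),z])).round(1) for x in(-.028,-.018)])
E
```

```text
-0.011 -0.01 [253.6 249. ]
-0.011 0 [253.6 241.5]
-0.011 0.005 [253.6 238. ]
-0.011 0.011 [253.6 234.1]
0 -0.01 [253.5 231.3]
0 0 [253.6 224.5]
0 0.005 [253.6 221.4]
0 0.011 [253.6 217.9]
0.003 -0.01 [253.5 226.3]
0.003 0 [253.6 219.8]
0.003 0.005 [253.6 216.8]
0.003 0.011 [253.6 213.4]
0.011 -0.01 [253.5 212.7]
0.011 0 [253.5 206.8]
0.011 0.005 [253.5 204.1]
0.011 0.011 [253.6 201. ]
[array([253.6, 209.5]), array([253.6, 224.4])]
[array([253.6, 211.1]), array([253.6, 226.2])]
[array([253.6, 212.7]), array([253.6, 228.1])]
```

The wrist picture shows the fingertips ending at crop row 221 over the rail (rows 185–230). The force reads zero, so there is no contact yet. I'll check from the side camera.

```bash
python3 - <<'E'
from h import *
im=camera("side");m=camera_model("side")
p=arm.state()["position"];print(proj(m,p),proj(m,p-[0,0,.011]),[proj(m,[*rk(-.023,y),.048]).round(1) for y in(-.195,-.139)])
x0,y0=280,180
cv2.imwrite("pics/s1.png",cv2.resize(im[y0:y0+110,x0:x0+110],None,fx=5,fy=5,interpolation=cv2.INTER_CUBIC))
E
```

```text
[332.95705476 257.4033819 ] [332.32690295 261.84658991] [array([345.5, 280.8]), array([332.6, 260. ])]
```

View pics/s1.png

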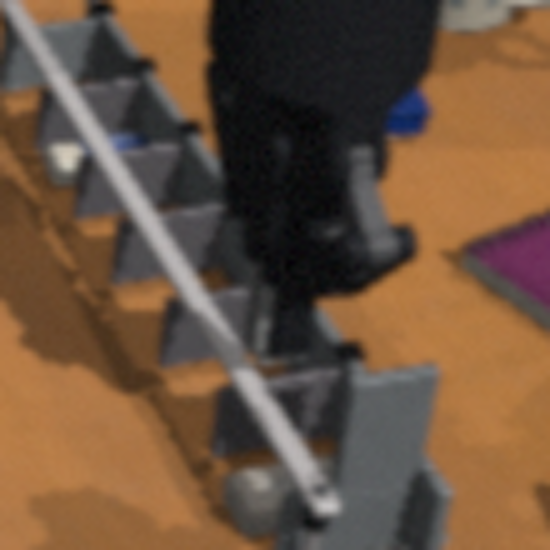

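The side crop shows the finger's lower end at about crop (290,355), above and just behind the rail. The nominal tip would project to (261,409), so the real tip looks higher than assumed. I'll shift 5 mm towards the robot and descend in guarded steps.

```bash
python3 - <<'E'
from h import *
q=Q(yaw);g=rk(-.027,-.139)
arm.move_straight([*rk(-.023,-.139),.0645],q,vel=.1);arm.move_straight([*g,.0645],q,vel=.1);arm.sleep(.15);f0,_=ft(16);print(f0)
z=.0605
while z>.026:
    arm.move_straight([*g,z],q,vel=.06);arm.sleep(.08);f,_=ft(10);f-=f0;print(round(z,4),f.round(2))
    if f[2]>.55: break
    z-=.002
print(arm.state()["position"],arm.state()["t"])
E
```

```text
[-0.12523423 -0.13560599 -0.01894658]
0.0605 [-0.05  0.21  0.07]
0.0585 [0.39 0.2  0.11]
0.0565 [-0.23  0.1   0.26]
0.0545 [-0.15 -0.05  0.25]
0.0525 [ 0.21 -0.32 -0.08]
0.0505 [ 0.15 -0.32 -0.09]
0.0485 [ 0.08 -0.15  0.06]
0.0465 [-0.16  0.05  0.15]
0.0445 [ 0.09  0.18 -0.25]
0.0425 [0.29 0.34 0.11]
0.0405 [0.1  0.06 0.07]
0.0385 [0.12 0.06 0.26]
0.0365 [0.14 0.15 0.03]
0.0345 [0.22 0.26 0.14]
0.0325 [ 0.09  0.17 -0.09]
0.0305 [ 0.14  0.28 -0.07]
0.0285 [0.03 0.08 0.79]
[ 0.58884793 -0.2715766   0.02858024] 18.9
```

```bash
python3 - <<'E'
from h import *
a=camera("wrist");b=camera("side")
A=cv2.resize(a[170:270,190:330],None,fx=4,fy=4,interpolation=cv2.INTER_CUBIC)
B=cv2.resize(b[200:300,300:360],None,fx=4,fy=4,interpolation=cv2.INTER_CUBIC)
cv2.imwrite("pics/w3.png",np.hstack([A,B]));print(A.shape,B.shape, arm.state()["width"])
E
```

```text
(400, 560, 3) (400, 240, 3) 0.00010731604007622459
```

View pics/w3.png

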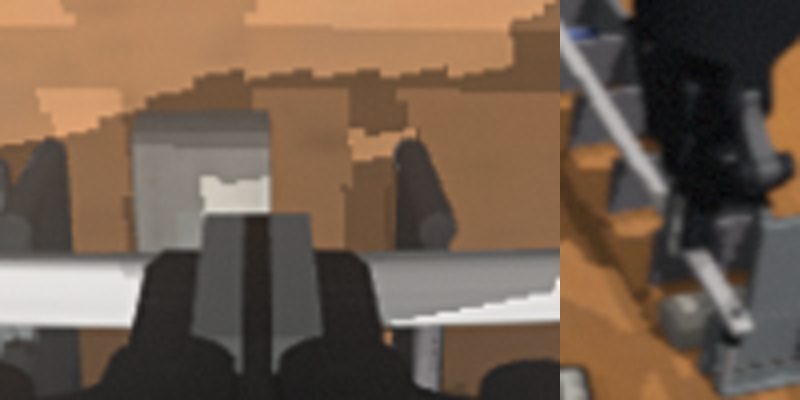

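The wrist crop at left shows the finger straddling the rail, with its tip edge about 6 mm in front of it. The side crop at right shows it resting on the rail. Contact came at TCP z of about 0.029, so when shut the tip sits about 19 mm behind the TCP. I'll confirm the spring, then run along to gap 3.

```bash
python3 - <<'E'
from h import *
q=Q(yaw);f0=np.array([-.125,-.136,-.019])
def go(y,z,v):
    arm.move_straight([*rk(-.024,y),z],q,vel=v);arm.sleep(.1);f,_=ft(12);print(y,z,(f-f0).round(2),arm.state()["position"].round(4),round(arm.state()["t"],1));return f-f0
f=go(-.141,.0272,.03)
if f[2]>.6:
    z=.0272 if f[2]>.9 else .0265
    go(-.085,z,.05);
    f=go(-.027,z,.05)
    if f[2]>.5:
        arm.move_straight([*rk(-.024,-.027),.07],q,vel=.1)
        f,_=ft(12);print("free",f-f0)
E
```

```text
-0.141 0.0272 [ 0.66 -0.21  1.21] [ 0.5918 -0.2739  0.0273] 19.6
-0.085 0.0272 [0.35 1.16 1.4 ] [ 0.5964 -0.2181  0.0271] 21.1
-0.027 0.0272 [0.36 1.06 1.54] [ 0.6014 -0.1603  0.0272] 22.8
free [ 0.43651609  0.05526374 -0.14229011]
```

The rail force rose smoothly to 1.2–1.5 N across gaps 1, 2 and 3, which is light and not at the stop. It is free again now. Next I'll straddle the box and slide it along the desk to the mouth of gap 3.

```bash
python3 - <<'E'
from h import *
h=np.radians(-19.6);b=np.array([.528,-.0435]);hx=np.array([np.cos(h),np.sin(h)])
q=Q(h);p=b-.010*hx
arm.move_straight([*rk(-.06,-.0),.09],Q(yaw),vel=.2)
arm.command_gripper(.058,20)
arm.move_pose([*p,.06],q);arm.sleep(.1)
mw=camera_model("wrist");im=camera("wrist");np.save("mw4.npy",mw,allow_pickle=True)
cv2.imwrite("pics/w4.png",im[60:290,130:410])
for s in silhouettes("wrist","staple_box")[:1]:
    w=np.array([at_z(mw,u,.02,True)[:2] for u in np.argwhere(s["region"])[:,::-1]],np.float32);print(s["uv"],cv2.minAreaRect(w))
print(arm.state()["width"],arm.state()["t"],arm.state()["joints"].round(2))
E
```

```text
[361.6, 17.1] ((0.4127350449562073, 0.08405296504497528), (0.043213821947574615, 0.06486695259809494), 9.633771896362305)
0.0580185889987533 25.2167 [-0.22  0.42 -0.4   0.75 -0.    0.12]
```

View pics/w4.png

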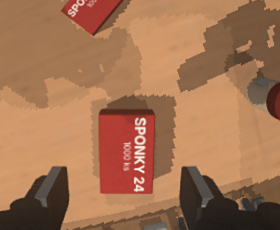

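The wrist crop shows the box (100–155, 110–193) lying between the open fingers (inner edges 62 and 180) and aligned with them. Descending.

```bash
python3 - <<'E'
from h import *
import sys
h=np.radians(-19.6);b=np.array([.528,-.0435]);hx=np.array([np.cos(h),np.sin(h)]);hy=np.array([-hx[1],hx[0]])
q=Q(h);p=b-.010*hx-.001*hy
f0,_=ft(8);print(f0)
for z in(.02,.010,.002,-.004,-.010,-.013,-.016):
    arm.move_straight([*p,z],q,vel=.08);f,_=ft(5);f-=f0;print(z,f.round(2))
    if np.abs(f).max()>2.5: print("stop");sys.exit()
arm.command_gripper(.030,20);s=arm.state()
print(s["width"],s["grip_force"],(ft(5)[0]-f0).round(2),s["position"],s["t"])
E
```

```text
[-0.21272805  0.05627557 -0.21964574]
0.02 [-0.12 -0.15  0.58]
0.01 [0.26 0.14 0.27]
0.002 [ 0.16 -0.01 -0.27]
-0.004 [ 0.02 -0.03  0.39]
-0.01 [ 0.72 -0.16  0.19]
-0.013 [0.49 0.14 0.63]
-0.016 [0.1  0.14 0.68]
0.03948687616369049 20.494734048843384 [-0.54  0.33  2.69] [ 0.51837447 -0.04105322 -0.01584068] 28.4
```

```bash
python3 - <<'E'
from h import *
q=Q(yaw);z=arm.state()["position"][2]
for x,v in((-.092,.07),(-.066,.05)):
    arm.move_straight([*rk(x,-.027),-.016],q,vel=v);s=arm.state();print(s["position"].round(4),ft(4)[0].round(2),s["width"],s["t"])
arm.command_gripper(.052);arm.sleep(.1)
c=camera("top");
# back off up, away from box
arm.move_straight([*rk(-.066,-.027),.04],q,vel=.12)
arm.move_straight([*rk(-.125,-.027),.04],q,vel=.15)
arm.command_gripper(0.0)
mw=camera_model("wrist");im=camera("wrist");cv2.imwrite("pics/w5.png",im)
mt=camera_model("top");t=camera("top")
ss=silhouettes("top","staple_box")
for s in ss:
    w=np.array([at_z(mt,u,.02)[:2]-o for u in np.argwhere(s["region"])[:,::-1]]);w=np.c_[w@ex,w@ey].astype(np.float32);print(s["uv"],s["score"],cv2.minAreaRect(w),w.min(0),w.max(0))
cv2.imwrite("pics/t5.png",np.hstack([cv2.resize(t[150:210,225:375],(750,300),interpolation=cv2.INTER_CUBIC)]))
print(arm.state()["t"],arm.state()["width"])
E
```

```text
[ 0.5337 -0.1541 -0.0159] [-0.47  2.59  4.85] 0.03937684782435517 30.2667
[ 0.5597 -0.1569 -0.0159] [-1.08 -0.16  4.64] 0.03982686937518466 31.0
[223.3, 248.5] 0.75 ((-0.2528988718986511, 0.19504651427268982), (0.08481666445732117, 0.05571978911757469), 18.570940017700195) [-0.29722318  0.1590536 ] [-0.208499    0.23021486]
[299.8, 190.8] 0.6 ((-0.05566678196191788, -0.020969629287719727), (0.03080037236213684, 0.05996967479586601), 89.7009048461914) [-0.08559482 -0.03645338] [-0.02569323 -0.00550604]
[261.6, 241.7] 0.49 ((-0.22248035669326782, 0.09178003668785095), (0.02980673685669899, 0.04589090868830681), 35.54412841796875) [-0.24316685  0.06949493] [-0.20038468  0.11615986]
[273.3, 167.0] 0.37 ((0.003399807959794998, 0.07151295244693756), (0.06462793052196503, 0.2502214312553406), 2.352661609649658) [-0.03360599 -0.05283116] [0.03214606 0.19579858]
33.35 4.2755103168105494e-05
```

View pics/w5.png

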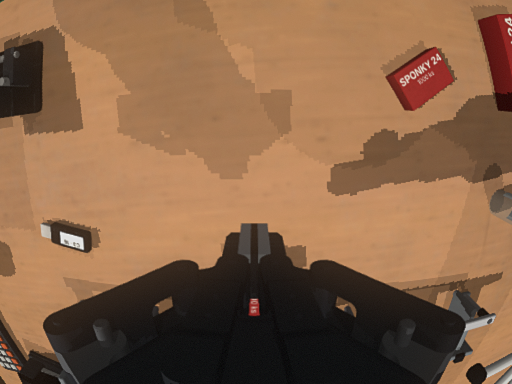

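The wrist picture shows the box end between the shut fingers at column 254, so I'm lined up with it. The top view puts the box rear at rack x of about -85 mm, with 0.3° of skew, at the gap's centre. Now the lengthways push.

```bash
python3 - <<'E'
from h import *
q=Q(yaw);y=-.026;z=-.006
arm.move_straight([*rk(-.125,y),z],q,vel=.1);f0,_=ft(8)
def F(n=5): return float(-((ft(n)[0]-f0)[:2]@ex))
arm.move_straight([*rk(-.085,y),z],q,vel=.06);print(F())
x=-.060;arm.move_straight([*rk(x,y),z],q,vel=.05);print(x,F())
while x<-.044:
    x+=.0015;arm.move_straight([*rk(x,y),z],q,vel=.03);f=F();print(round(x,4),round(f,2))
    if f>3.5: break
print(((arm.state()["position"][:2]-o)@ex),arm.state()["t"])
E
```

```text
0.39243848386783037
-0.06 -0.05325612931542683
-0.0585 0.03
-0.057 -0.22
-0.0555 0.08
-0.054 -0.45
-0.0525 0.56
-0.051 5.34
-0.05245696639371251 37.725
```

Firm contact came at x ≈ -52 mm, which is where home should be. I'll back off and check.

```bash
python3 - <<'E'
from h import *
q=Q(yaw);y=-.026
arm.move_straight([*rk(-.051,y),-.006],q,vel=.05);arm.sleep(.2);print(ft(5)[0])
arm.move_straight([*rk(-.10,y),-.006],q,vel=.1)
arm.move_straight([*rk(-.12,y),.12],q,vel=.2)
arm.move_pose([*rk(-.10,-.2),.2],q)
mw=camera_model("wrist");im=camera("wrist");t=camera("top")
for c,m,fi in(("wrist",mw,True),("top",camera_model("top"),False)):
  for s in silhouettes(c,"staple_box"):
    w=np.array([at_z(m,u,.02,fi)[:2]-o for u in np.argwhere(s["region"])[:,::-1]]);w=np.c_[w@ex,w@ey];print(c,np.round(s["uv"]),round(s["score"],2),w.min(0).round(4),w.max(0).round(4))
A=cv2.resize(im[140:290,220:420],(800,600),interpolation=cv2.INTER_CUBIC);cv2.imwrite("pics/f.png",A)
print(arm.state()["t"])
E
```

```text
[-5.30108595 -0.09011168  3.77554605]
wrist [501.  70.] 0.95 [-0.2923  0.141 ] [-0.2044  0.1931]
wrist [462.  86.] 0.78 [-0.2416  0.055 ] [-0.195  0.112]
wrist [379. 226.] 0.63 [-0.0487 -0.0572] [ 0.021  -0.0076]
top [306. 178.] 0.64 [-0.0495 -0.0515] [ 0.0191 -0.0057]
top [265. 240.] 0.62 [-0.226   0.0695] [-0.203   0.0971]
top [344. 178.] 0.57 [-0.0412 -0.1574] [ 0.0169 -0.133 ]
40.6833
```

View pics/f.png

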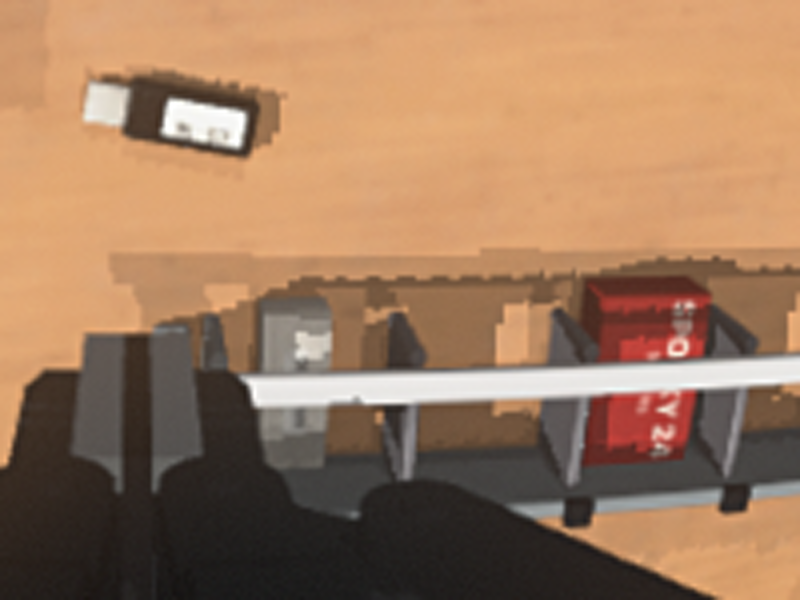

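The picture shows the box at (645,375) in the third gap from the tall end, square, with its front end against the back wall (measured 19–21 mm against 22 mm). The gauge block and USB stick haven't moved. Handing in.

```bash
python3 -c "
from station import order
print(order.finish_job())"
```

```text
the job is handed in; nothing more can be done
None
```

I touched the rail lightly over gaps 1, 2 and 3, then slid the 40 x 62 mm staple box along the desk in a light grip and pushed it home in gap 3 against the back wall; I handed the job in after about 41 s, with no result shown.

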